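Set the spectrometer support stand to its fourth click and lock it

ROBOT

A 6-joint arm with a two-finger parallel gripper is mounted at the origin on the work surface. World frame = base frame: x ahead of the robot, y to its left, z up, the work surface at z = 0. Lengths are in mm, angles in rad, forces in N, time in s.
With the tool pointing down it reaches from about 350 to 775 mm from the base axis. Payload 7.3 kg.
Tool frame: the origin (TCP) lies on the front face of the gripper's body, between the roots of the fingers; the fingertips stand 66 mm ahead of it and the grasp point (between the pads) lies 47 mm ahead of it (bot.tcp_to_grasp is the z of the grasp point in the tool frame, in mm); z points along the fingers, y is the direction in which the jaws open and shut (so a half turn about z gives the same grasp; the last joint's range is limited). The gripper opens to 92 mm and grips with 3 to 60 N. Pads are 19 mm wide; open, the fingers measure 130 mm over their backs; the gripper's body (75 mm by 190 mm) begins 47 mm behind the grasp point.
Start: joints at [1.03, 0.342, 1.524, -0, 1.275, -0.146], TCP at [201.912, 484.634, 292.241] pointing down, gripper open.
Joint ranges: [-2.53, 2.53], [-0.77, 2.02], [0.04, 2.7], [-1, 4.14], [0.28, 2.66], [-3.11, 3.11]. Speed limits (rad/s): [2.57, 2.57, 3.14, 3.14, 3.14, 3.14].

INTERFACE

Orientations are given as [roll, pitch, yaw] about the fixed x, y, z axes, in that order (R = Rz(yaw) Ry(pitch) Rx(roll)).
In Python, from plant import bot gives the robot as it stands.
- The arm moves only by the tool carry_out, never from a script. Its argument "deltas" is a list that holds one entry, the list of rows, each a list of 4 numbers: the shift along the tool's x, y, z in mm, then the turn about the tool's z in units of 5 degrees (1.0 is 5 degrees). A call has 1 to 20 rows; each row is the pose to reach, as a shift and turn from the pose commanded when the call began, along the tool's axes at that moment; what a row does not reach only later rows make up. A row lasts 1/10 s, in which the tool goes at most 50 mm and 8.59 degrees, less where a joint would pass 70% of its speed; a pose out of reach is approached as far as the arm can. A call with a gripper value outside its range is refused whole. "fingers" is the finger opening in mm, from 0 to 91.8, set as the call begins (left out, the last holds). The fingers move at their own pace and stop on an object; the grip force is fixed at half the most. Time passes only in rows, so rows that repeat a pose let the fingers close. It gives the time, the measured TCP pose, the force and the opening at its end, in the units of the state.
- bot.get_obs(): the state, without advancing time (a new reading comes with each control period).
- bot.capture(name): name is "side" or "top"; returns (picture, depth): 384x512x3 uint8, blue, green, red; 384x512 float32, mm along the optical axis (not along the pixel's ray), 0 where there is no reading.
- bot.camera_model(name): a dict with "K" (3x3 intrinsics, pixels), "camera_from_world" (4x4, takes a point from world to camera coordinates). Camera axes: x right, y down, z forward; pixel columns grow to the right and rows downward; lengths in mm; the calibration is good to about 2 mm. A picture is of the moment at which its call begins. camera_model takes no time and is no camera call.
- bot.close_job(): hands the job in, once; it reports no verdict.
The state is a dict: "time": time; "joint_positions": joint angles; "dq": joint speeds; "tau": joint torques, N m; "tool_pos": TCP position; "tcp_rot": TCP orientation; "contact_force": force on the tool from outside, world axes, zero at the start; "moment": the same for the moment, N m; "grip_width": finger opening in mm.
Only numpy, scipy, OpenCV 4.12 (cv2) and the standard library are available. Lean on these libraries where they do the work, as an engineer would, in place of code of your own. Each camera call takes 0.05 s, during which the arm holds its last target. There are 200 camera calls.

TASK

Raise the support stand's yellow-headed column straight up until its hidden pawl has clicked past exactly four notches, then lower it gently until that fourth notch carries its weight, neither dropping it nor forcing it down, and let go. Then swing the red-knobbed lock lever fully over, away from the robot. Leave everything else on the bench where it is.

Things in the scene. Friction and masses are not known exactly. Their poses are not given: they have to be found in the camera images.
- stand: Dark blue support stand, bolted down. Base plate 130 mm (stand x) by 250 mm (stand y, -60 to +190), 12 mm thick; tower 76 x 60 mm, top 130 mm above the bench, round the column. Origin on the bench on the column's axis; x away from the robot, give or take the yaw, y along the base plate towards the lock lever, z up.
- column: Steel ratchet column, slides only straight up and down in the tower. Yellow head block 50 (x) x 30 (y) x 40 mm high; origin at its centre, axes as the stand's. Black ears at the two x ends reach 40 mm above this point. It starts at the bottom: this point 160 mm above the bench, head's underside 10 mm above the tower. Pinch the 30 mm width from above. Weighs 0.4 to 0.65 kg.
- first_notch (a point): The first (uppermost) of 6 notches, 12 mm apart, on the column's +x face, 82 mm below the head's centre, inside the tower at the start. Nothing releases the pawl: the column cannot go back below a notch it has passed. Below the first notch only the bottom stop holds it. Pressing a notch on the pawl with over 40 N is damage; so is dropping it (2 mm or more of free fall).
- tower_mouth (a point): Centre of the tower's top. The pawl sits hidden below it at a height that varies: the rise to the FIRST click is anywhere from 10 to 46 mm and must be felt. Over the 6 mm before each click the pull needed grows to 8 to 10 N above the weight, then drops to the weight alone as the pawl snaps under the notch (surely so 2 mm past the drop); the next 5 mm are free.
- lock_lever (a joint): Angle of the lock lever in rad: 0 to 0.12 at the start (leaning along the stand's -x, towards the robot), 1.0 fully over (leaning along +x, against its stop). It stays where it is left; about 1 N at the knob moves it. Its pivot axis is parallel to the stand's y, at stand x = 0, y = 140 mm, 34 mm above the bench.
- lock_lever_tip (a point): Centre of the lever's red ball knob, 26 mm across, on a 10 mm rod, 80 mm from the pivot; 104 mm above the bench at either end of its swing, 114 mm half-way. At stand x = -38 mm at joint value 0 and +38 mm at 1.0. Its block on the base plate is 70 x 50 mm, its top 37 mm above the bench.
- source: Loose steel source housing, 68 mm across, 62 mm high, standing beside the stand; origin at the centre of its underside. Leave alone.
- vial_block: Loose blue vial block, 60 x 90 mm, 42 mm high with the vials, beyond the stand; origin at the centre of its underside. Leave alone.
- bottle_blue: Loose clear bottle with blue cap, 72 mm across, 170 mm high; origin at the centre of its underside. Leave alone.
- bottle_red: Loose amber bottle with red cap, 72 mm across, 170 mm high; origin at the centre of its underside. Leave alone.
- wrench: Loose wrench lying flat, 150 mm long along its x. Leave alone.
- screwdriver: Loose screwdriver lying flat, 170 mm long along its x. Leave alone.

How it is judged:
By the outcome, as a careful person would: the job done as asked, in the order asked, and still so for the second after the job is handed in, with the robot touching nothing.
It also fails if it takes over 67 s, if anything falls off the work surface, if the arm or the gripper's body presses on something with over 40 N, if the wrist force passes 120 N, or if a joint passes its speed limit or range.

## Working session

There is one attempt and no reset: what is moved stays moved. The work goes in short steps, Python scripts to look and compute and a tool call to move; the robot and the scene stay as the last step left them, time stands still between calls to the robot, and variables do not carry over. Pictures are saved under pics/ and viewed, about 8 in all and at most 12, crops included, and the job is handed in when it is done.

Besides the shell and the picture viewer there is one more tool, called as name([rows], argument=value, ...), one row to a line, values as JSON. carry_out: Moves the arm, as the interface text tells. Its arguments: {"type":"object","properties":{"deltas":{"type":"array","items":{"type":"array","items":{"type":"array","items":{"type":"number"}}}},"fingers":{"type":"number"}},"required":["deltas"]}

```bash
mkdir -p pics; ls
cat > h.py <<'E'
from plant import bot
import numpy as np, cv2
def pts(name,depth):
    m=bot.camera_model(name);K=np.array(m["K"]);T=np.linalg.inv(np.array(m["camera_from_world"]))
    v,u=np.mgrid[:384,:512]
    c=np.stack([(u-K[0,2])/K[0,0]*depth,(v-K[1,2])/K[1,1]*depth,depth,np.ones_like(depth)],-1)
    return (c@T.T)[...,:3]
def get(name,tag):
    p,d=bot.capture(name);cv2.imwrite(f"pics/{tag}.png",p);return p,pts(name,d),d
E
python3 - <<'E'
from h import *
o=bot.get_obs();print({k:np.round(v,3) for k,v in o.items()})
ims=[]
for n in("side","top"):
    p,P,d=get(n,n+"0");np.savez(f"/tmp/{n}0.npz",p=p,P=P,d=d)
    hsv=cv2.cvtColor(p,cv2.COLOR_BGR2HSV)
    for c,lo,hi in(("yellow",(20,120,80),(35,255,255)),("red",(0,150,60),(8,255,255)),("dblue",(100,100,20),(125,255,140))):
        m=cv2.inRange(hsv,lo,hi);k,l,s,ce=cv2.connectedComponentsWithStats(m)
        for i in range(1,k):
            if s[i,4]>40:
                q=P[(l==i)&(d>0)];print(n,c,s[i],ce[i].round(),np.median(q,0).round(),q.min(0).round(),q.max(0).round())
    m=bot.camera_model(n);print(n,np.linalg.inv(m["camera_from_world"])[:3,3].round())
    ims.append(p)
E
```

```text
pics
{'time': np.float64(0.0), 'joint_positions': array([ 1.03 ,  0.343,  1.525, -0.   ,  1.275, -0.146]), 'dq': array([-0.   , -0.001, -0.001, -0.   ,  0.   , -0.001]), 'tau': array([ -0.   , -43.125, -24.422,   0.072,   0.056,  -0.   ]), 'tool_pos': array([201.733, 484.357, 291.536]), 'tcp_rot': array([-3.14 , -0.   ,  2.747]), 'contact_force': array([-0.038, -1.334,  0.869]), 'moment': array([ 0.046, -0.045,  0.017]), 'grip_width': np.float64(91.554)}
side yellow [278 191  17  16 247] [286. 199.] [583. -99. 165.] [ 560. -107.  140.] [606. -74. 182.]
side red [191 171  16   9  66] [198. 175.] [314. 423.  19.] [284. 395.   4.] [347. 461.  28.]
side dblue [  402     0   110   247 20219] [466. 107.] [2054. 1255.  -40.] [2029.  571. -669.] [2077. 2023.  615.]
side dblue [  0   9  12  24 198] [ 4. 22.] [-760. 1592.  534.] [-777. 1525.  486.] [-751. 1669.  605.]
side dblue [  3  60  14  36 322] [11. 74.] [-795. 1534.  260.] [-941. 1254.  128.] [-680. 1885.  359.]
side dblue [318 221  21  24 320] [328. 234.] [ 720. -102.   28.] [ 685. -122.   -1.] [766. -26.  39.]
side dblue [319 287  16 
[... 344 characters left out ...]
96] [467. 187.] [ 570. -673.   42.] [ 547. -704.   33.] [ 591. -648.   48.]
top red [ 97 195  10  11  83] [101. 200.] [527. 472. 170.] [512. 458. 126.] [549. 486. 175.]
top red [118 262  21  19 134] [128. 271.] [314. 432.  25.] [288. 400.  16.] [345. 464.  33.]
top dblue [266 134  28  23 299] [280. 146.] [723. -65.  30.] [ 687. -112.   23.] [765. -20.  38.]
top dblue [ 448  166   64   52 2389] [483. 193.] [ 550. -744.    7.] [ 470. -820.   -4.] [ 629. -598.   86.]
top dblue [422 169  10  10  71] [427. 174.] [ 590. -490.  170.] [ 576. -506.  163.] [ 603. -477.  175.]
top dblue [482 302  30  20 468] [497. 312.] [ 180. -706.   83.] [ 153. -752.   77.] [ 208. -661.   91.]
top [ 337.    9. 1351.]
```

View pics/side0.png

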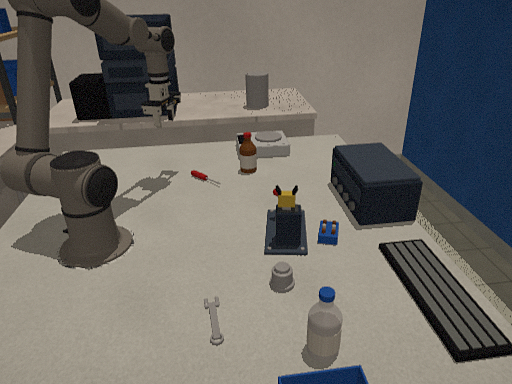

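View pics/top0.png

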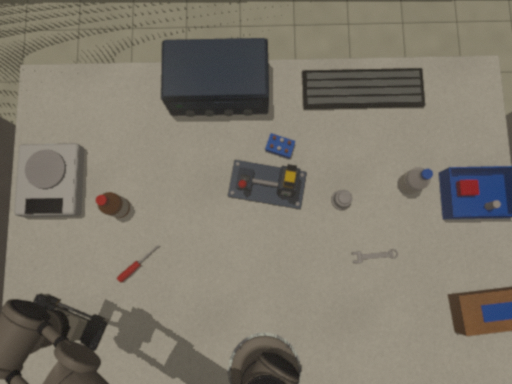

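The side view shows the stand's yellow head at about (286,199), with the red knob partly behind it at (276,192). In the top view the head is at (290,176) and the knob at (245,184). The base plate spans (230–305, 160–207). Next I'll measure the yaw and the knob.

Run:
```python
from h import *
from scipy.spatial import cKDTree
z=np.load("/tmp/top0.npz");p,P,d=z["p"],z["P"],z["d"]
m=bot.camera_model("top");K=np.array(m["K"]);T=np.linalg.inv(m["camera_from_world"])
def ray(u,v,h):
    r=T[:3,:3]@np.linalg.inv(K)@[u,v,1];c=T[:3,3];return (c+r*(h-c[2])/r[2]).round(1)
print("f",K[0,0])
hsv=cv2.cvtColor(p,cv2.COLOR_BGR2HSV)
# plate: colored differently from bench
roi=np.zeros((384,512),np.uint8);roi[155:215,222:312]=1
mk=((hsv[...,2]<110)&(hsv[...,1]>50)&(roi>0)).astype(np.uint8)
mk=cv2.morphologyEx(mk,cv2.MORPH_CLOSE,np.ones((5,5)))
k,l,s,c=cv2.connectedComponentsWithStats(mk);i=1+s[1:,4].argmax()
cs,_=cv2.findContours((l==i).astype(np.uint8),0,1);b=cv2.boxPoints(cv2.minAreaRect(cs[0]))
print("box",b.round(1));w=np.array([ray(u,v,12) for u,v in b]);print(w[:,:2]);
for a in range(4):
    e=w[(a+1)%4]-w[a];print(np.hypot(*e[:2]).round(),np.degrees(np.arctan2(e[1],e[0])).round(1))
y=cv2.inRange(hsv,(20,120,80),(35,255,255));l,=[cv2.connectedComponentsWithStats(y)]
k,l,s,c=l;i=1+s[1:,4].argmax();print("yellow",c[i],ray(*c[i],180), cv2.minAreaRect(np.argwhere(l==i)[:,::-1].astype(np.float32)))
r=((hsv[...,0]<10)|(hsv[...,0]>170))&(hsv[...,1]>110)&(hsv[...,2]>40)&(roi>0)
q=np.argwhere(r)[:,::-1];print("red",len(q),q.mean(0),q.min(0),q.max(0),ray(*q.mean(0),107))
big=cv2.resize(p[145:220,220:320],None,fx=8,fy=8,interpolation=cv2.INTER_CUBIC);cv2.imwrite("pics/topcrop.png",big)
```

```text
f 406.5822352001092
box [[281.5 186.9]
 [284.7 167.6]
 [297.4 169.7]
 [294.2 189. ]]
[[ 586.2  -70. ]
 [ 652.1  -82.5]
 [ 644.1 -124.9]
 [ 578.3 -112.1]]
67.0 -10.7
43.0 -100.7
67.0 169.0
43.0 79.4
yellow [289.61363636 176.11363636] [586.8 -84.8 180. ] ((289.673095703125, 176.13461303710938), (11.178619384765625, 11.7669677734375), 11.309932708740234)
red 52 [242.         183.36538462] [238 180] [246 187] [581.8  58.3 107. ]
```

View pics/topcrop.png

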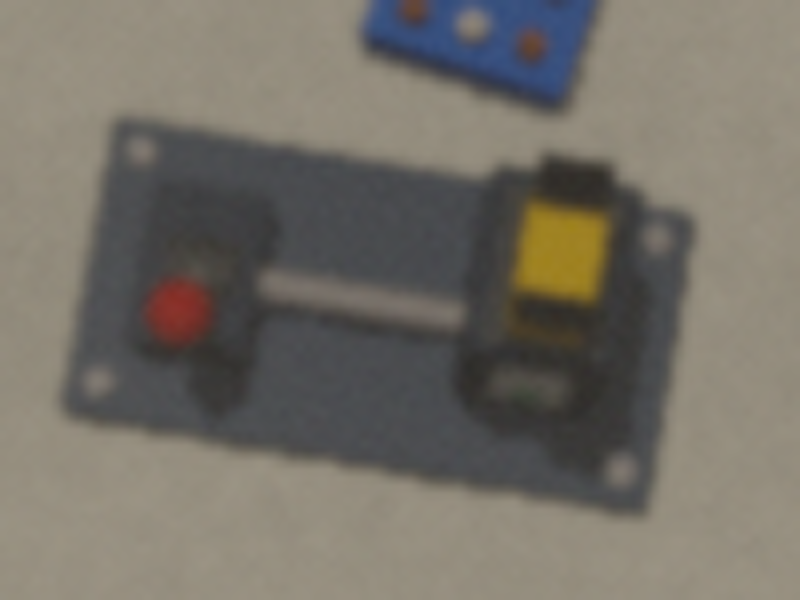

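The crop shows the plate corners at crop pixels (118,122), (692,215), (645,510) and (65,410). The knob is at (180,313), the head top at (565,250), and the black ears at about (575,180) and (550,305).

Run:
```python
from h import *
m=bot.camera_model("top");K=np.array(m["K"]);T=np.linalg.inv(m["camera_from_world"])
def ray(u,v,h):
    u=220+(u+.5)/8-.5;v=145+(v+.5)/8-.5
    r=T[:3,:3]@np.linalg.inv(K)@[u,v,1];c=T[:3,3];return (c+r*(h-c[2])/r[2])[:2]
w=np.array([ray(*c,12) for c in((118,122),(692,215),(645,510),(65,410))]);print(w.round(1))
es=[w[0]-w[1],w[3]-w[2]];print([np.linalg.norm(e).round() for e in es],[np.degrees(np.arctan2(-e[0],e[1])).round(2) for e in es])
es=[w[0]-w[3],w[1]-w[2]];print([np.linalg.norm(e).round() for e in es],[np.degrees(np.arctan2(e[1],e[0])).round(2) for e in es])
ya=np.radians(-9.4);R=np.array([[np.cos(ya),-np.sin(ya)],[np.sin(ya),np.cos(ya)]])
o=w.mean(0)-R@[0,65];print("origin from plate",o)
print("yellow top",ray(563,252,180),"ears",ray(565,243,198))
k=ray(180,313,104);print("knob",k,R.T@(k-o))
# side camera yellow
z=np.load("/tmp/side0.npz");p=z["p"];hsv=cv2.cvtColor(p,cv2.COLOR_BGR2HSV);y=cv2.inRange(hsv,(20,120,80),(35,255,255))
q=np.argwhere(y[180:215,270:300])[:,::-1]+[270,180];ms=bot.camera_model("side");C=np.array(ms["camera_from_world"]);Ks=np.array(ms["K"])
print("side yellow px",q.min(0),q.max(0))
for zz in(140,180):
  for a in((-25,-15),(25,-15)):
    g=np.append(o+R@a,[zz,1]);c=(C@g)[:3];print(zz,a,(Ks@c/c[2])[:2].round(1))
```

```text
[[ 682.1   87.3]
 [ 637.7 -153.9]
 [ 513.  -130.2]
 [ 559.1  110.3]]
[np.float64(245.0), np.float64(245.0)] [np.float64(-10.43), np.float64(-10.84)]
[np.float64(125.0), np.float64(127.0)] [np.float64(-10.61), np.float64(-10.76)]
origin from plate [587.36705596 -85.74414576]
yellow top [586.91388041 -85.70979769] ears [586.37927127 -85.07644054]
knob [581.40806861  58.21277121] [-29.39087301 141.05062942]
side yellow px [278 191] [294 206]
140 (-25, -15) [278.1 206.6]
140 (25, -15) [295.2 206.6]
180 (-25, -15) [278.1 194.6]
180 (25, -15) [295.5 194.6]
```

The stand axis is at about (586.5, -85.5) with yaw about -10.65°. The column, plate and ears agree, and the knob is at stand (-32, 140). I'll go above the column at travel height.

carry_out([
  [[-11.5,-7.6,0,-0.05],[-34.5,-22.7,0,-0.14],[-68.9,-45.4,0,-0.29],[-103.4,-68.1,0,-0.43],[-137.8,-90.8,0,-0.58],[-172.3,-113.5,0,-0.72],[-206.7,-136.2,0,-0.86],[-241.2,-158.9,0,-1.0],[-275.6,-181.6,0,-1.15],[-310.1,-204.3,0,-1.3],[-344.5,-227,0,-1.44],[-379,-249.7,0,-1.6],[-413.4,-272.4,0,-1.73],[-447.9,-295.2,0,-1.87],[-482.3,-317.9,0,-2.0],[-516.8,-340.6,0,-2.16],[-545.5,-359.5,0,-2.28],[-562.7,-370.8,0,-2.35],[-574.2,-378.4,0,-2.4],[-574.2,-378.4,0,-2.4]],
], fingers=70)

```text
time: 2.1
tool_pos: [586.5, -87.2, 291.7]
tcp_rot: [-3.141, -0.001, 2.954]
contact_force: [0.0, 0.3, -0.2]
grip_width: 70.1
```

carry_out([
  [[0,0,8,0],[0,0,22,0],[0,0,37,0],[0,0,52,0],[0,0,66,0],[0,0,76,0],[0,0,80,0],[0,0,82,0],[0,0,82,0]],
])

```text
time: 3.0
tool_pos: [586.4, -85.3, 210.5]
tcp_rot: [3.142, 0.0, 2.956]
contact_force: [0.2, 0.7, -0.5]
grip_width: 70.4
```

Run:
```python
from h import *
a,_,_=get("side","s1");b,_,_=get("top","t1")
f=lambda i,x,y:cv2.resize(i[y:y+75,x:x+50],None,fx=8,fy=8,interpolation=cv2.INTER_CUBIC)
cv2.imwrite("pics/c1.png",np.hstack([f(a,260,160),f(b,265,130)]))
o=bot.get_obs();print(o["tool_pos"],o["contact_force"],o["tcp_rot"])
```

```text
[586.63968118 -85.50168037 210.81638827] [-0.52686251  1.0095851  -0.74314382] [-3.14158294e+00  1.11416356e-03  2.95631693e+00]
```

View pics/c1.png

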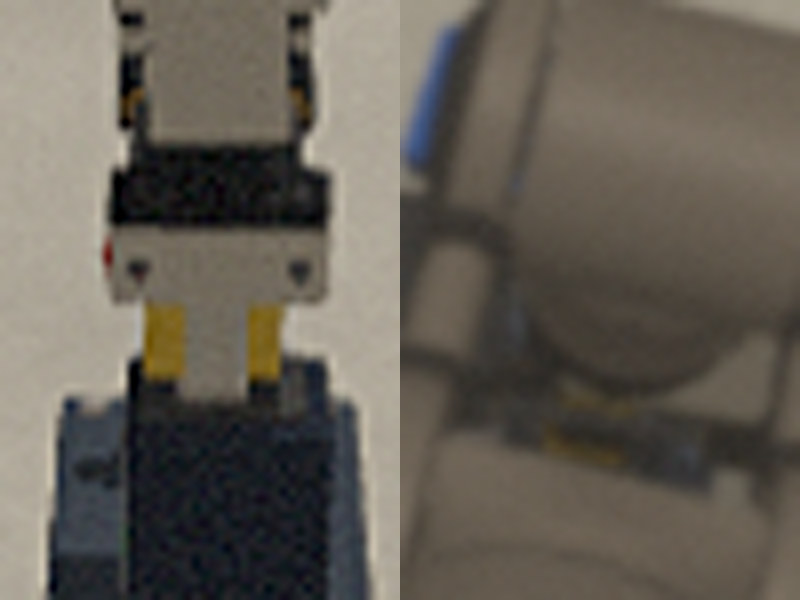

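In the side crop the near finger, at columns 185–250, is centred on the head at 145–283, and the ears clear the body. I'll close now.

carry_out([
  [[0,0,0,0],[0,0,0,0],[0,0,0,0],[0,0,0,0],[0,0,0,0],[0,0,0,0],[0,0,0,0],[0,0,0,0]],
], fingers=10)

```text
time: 3.9
tool_pos: [586.5, -85.0, 210.2]
tcp_rot: [3.141, 0.0, 2.956]
contact_force: [1.0, 4.2, 0.6]
grip_width: 29.5
```

Gripped: the opening is 29.5 mm. Now I'll raise and feel for the first click.

carry_out([
  [[0,0,-1,0],[0,0,-3,0],[0,0,-5,0],[0,0,-6,0],[0,0,-6,0],[0,0,-6,0]],
])

```text
time: 4.5
tool_pos: [586.5, -85.0, 215.6]
tcp_rot: [3.141, -0.0, 2.956]
contact_force: [2.4, 4.0, -3.8]
grip_width: 29.8
```

carry_out([
  [[0,0,-1,0],[0,0,-2,0],[0,0,-3,0],[0,0,-3,0],[0,0,-3,0]],
])

```text
time: 5.0
tool_pos: [586.5, -85.0, 218.6]
tcp_rot: [3.141, -0.0, 2.956]
contact_force: [3.0, 5.5, -4.2]
grip_width: 29.8
```

carry_out([
  [[0,0,-1,0],[0,0,-2,0],[0,0,-3,0],[0,0,-3,0],[0,0,-3,0]],
])

```text
time: 5.5
tool_pos: [586.5, -85.0, 221.6]
tcp_rot: [3.141, -0.0, 2.956]
contact_force: [1.9, 5.0, -4.3]
grip_width: 29.8
```

carry_out([
  [[0,0,-1,0],[0,0,-2,0],[0,0,-3,0],[0,0,-3,0],[0,0,-3,0]],
])

```text
time: 6.0
tool_pos: [586.5, -85.0, 224.1]
tcp_rot: [3.141, -0.001, 2.956]
contact_force: [2.7, 3.8, -6.6]
grip_width: 30.0
```

carry_out([
  [[0,0,-1,0],[0,0,-2,0],[0,0,-3,0],[0,0,-3,0],[0,0,-3,0]],
])

```text
time: 6.5
tool_pos: [586.5, -85.0, 226.0]
tcp_rot: [3.14, -0.002, 2.956]
contact_force: [6.9, 3.1, -12.9]
grip_width: 29.9
```

Weight is about 4.2 N, and the ramp started near z=223. The first click is imminent.

carry_out([
  [[0,0,-0.5,0],[0,0,-1,0],[0,0,-1,0],[0,0,-1,0]],
])

```text
time: 6.9
tool_pos: [586.5, -85.0, 226.8]
tcp_rot: [3.14, -0.002, 2.956]
contact_force: [6.8, 3.3, -15.2]
grip_width: 29.9
```

carry_out([
  [[0,0,-0.5,0],[0,0,-1,0],[0,0,-1,0],[0,0,-1,0]],
])

```text
time: 7.3
tool_pos: [586.5, -85.0, 227.7]
tcp_rot: [3.14, -0.002, 2.956]
contact_force: [6.7, 4.1, -15.6]
grip_width: 30.0
```

carry_out([
  [[0,0,-0.5,0],[0,0,-1,0],[0,0,-1,0],[0,0,-1,0]],
])

```text
time: 7.7
tool_pos: [586.5, -85.0, 228.5]
tcp_rot: [3.14, -0.002, 2.956]
contact_force: [7.2, 3.8, -16.5]
grip_width: 29.7
```

carry_out([
  [[0,0,-0.5,0],[0,0,-1,0],[0,0,-1,0],[0,0,-1,0]],
])

```text
time: 8.1
tool_pos: [586.5, -85.0, 229.5]
tcp_rot: [3.14, -0.002, 2.956]
contact_force: [6.8, 3.3, -16.4]
grip_width: 30.1
```

carry_out([
  [[0,0,-0.5,0],[0,0,-1,0],[0,0,-1,0],[0,0,-1,0]],
])

```text
time: 8.5
tool_pos: [586.5, -85.0, 232.4]
tcp_rot: [3.141, -0.001, 2.956]
contact_force: [2.4, 4.9, -4.7]
grip_width: 29.6
```

First click felt between z≈229.5 and 231, where the force fell from 16.4 to 4.7 N. The next one should come near 242.

carry_out([
  [[0,0,-2,0],[0,0,-4,0],[0,0,-5,0],[0,0,-6,0],[0,0,-7,0],[0,0,-8,0],[0,0,-8,0],[0,0,-8,0]],
])

```text
time: 9.3
tool_pos: [586.5, -85.0, 238.8]
tcp_rot: [3.14, -0.002, 2.956]
contact_force: [5.5, 4.3, -14.5]
grip_width: 30.0
```

carry_out([
  [[0,0,-0.5,0],[0,0,-1,0],[0,0,-1.5,0],[0,0,-1.5,0],[0,0,-1.5,0]],
])

```text
time: 9.8
tool_pos: [586.5, -85.0, 240.0]
tcp_rot: [3.14, -0.002, 2.956]
contact_force: [7.6, 4.3, -16.5]
grip_width: 29.8
```

carry_out([
  [[0,0,-0.5,0],[0,0,-1,0],[0,0,-1,0],[0,0,-1,0]],
])

```text
time: 10.2
tool_pos: [586.5, -85.0, 240.9]
tcp_rot: [3.14, -0.002, 2.956]
contact_force: [6.4, 4.0, -14.6]
grip_width: 29.4
```

carry_out([
  [[0,0,-0.5,0],[0,0,-1,0],[0,0,-1,0],[0,0,-1,0]],
])

```text
time: 10.6
tool_pos: [586.5, -85.0, 243.7]
tcp_rot: [3.14, -0.001, 2.956]
contact_force: [3.2, 4.9, -5.1]
grip_width: 30.1
```

Second click at about 241–242, which fits the 12 mm spacing. On to the third.

carry_out([
  [[0,0,-2,0],[0,0,-4,0],[0,0,-5,0],[0,0,-6,0],[0,0,-7,0],[0,0,-8,0],[0,0,-9,0],[0,0,-9,0],[0,0,-9,0]],
])

```text
time: 11.5
tool_pos: [586.5, -85.0, 251.2]
tcp_rot: [3.14, -0.002, 2.956]
contact_force: [6.8, 3.6, -14.2]
grip_width: 29.9
```

carry_out([
  [[0,0,-0.5,0],[0,0,-1,0],[0,0,-1,0],[0,0,-1,0]],
])

```text
time: 11.9
tool_pos: [586.5, -85.0, 252.0]
tcp_rot: [3.14, -0.002, 2.956]
contact_force: [5.7, 3.2, -15.5]
grip_width: 29.9
```

carry_out([
  [[0,0,-0.5,0],[0,0,-1,0],[0,0,-1.5,0],[0,0,-1.5,0],[0,0,-1.5,0]],
])

```text
time: 12.4
tool_pos: [586.5, -85.0, 253.4]
tcp_rot: [3.14, -0.002, 2.956]
contact_force: [7.0, 3.7, -16.5]
grip_width: 29.8
```

carry_out([
  [[0,0,-0.5,0],[0,0,-1,0],[0,0,-1,0],[0,0,-1,0]],
])

```text
time: 12.8
tool_pos: [586.5, -85.0, 256.3]
tcp_rot: [3.141, -0.001, 2.956]
contact_force: [2.7, 4.8, -4.8]
grip_width: 29.7
```

Third click at about 253.5–255. The fourth should come near 265.5–267.

carry_out([
  [[0,0,-2,0],[0,0,-4,0],[0,0,-5,0],[0,0,-6,0],[0,0,-7,0],[0,0,-8,0],[0,0,-9,0],[0,0,-9,0],[0,0,-9,0]],
])

```text
time: 13.7
tool_pos: [586.5, -85.0, 263.6]
tcp_rot: [3.14, -0.002, 2.956]
contact_force: [7.1, 3.4, -14.7]
grip_width: 30.4
```

carry_out([
  [[0,0,-0.5,0],[0,0,-1,0],[0,0,-1.5,0],[0,0,-1.5,0],[0,0,-1.5,0]],
])

```text
time: 14.2
tool_pos: [586.5, -85.0, 264.8]
tcp_rot: [3.14, -0.003, 2.956]
contact_force: [6.4, 3.8, -15.1]
grip_width: 30.1
```

carry_out([
  [[0,0,-0.5,0],[0,0,-1,0],[0,0,-1,0],[0,0,-1,0]],
])

```text
time: 14.6
tool_pos: [586.6, -85.0, 267.3]
tcp_rot: [3.14, -0.001, 2.956]
contact_force: [2.9, 4.9, -4.3]
grip_width: 29.7
```

Fourth click. I'll go a little further so the pawl is surely under, then lower slowly.

carry_out([
  [[0,0,-0.5,0],[0,0,-1,0],[0,0,-1,0],[0,0,-1,0]],
])

```text
time: 15.0
tool_pos: [586.5, -85.0, 268.9]
tcp_rot: [3.14, -0.001, 2.956]
contact_force: [3.2, 4.4, -4.0]
grip_width: 29.9
```

carry_out([
  [[0,0,0.5,0],[0,0,1,0],[0,0,1.5,0],[0,0,1.5,0],[0,0,1.5,0]],
])

```text
time: 15.5
tool_pos: [586.5, -85.0, 267.5]
tcp_rot: [3.141, -0.001, 2.956]
contact_force: [2.0, 3.3, -5.1]
grip_width: 29.7
```

carry_out([
  [[0,0,0.3,0],[0,0,0.7,0],[0,0,0.7,0],[0,0,0.7,0]],
])

```text
time: 15.9
tool_pos: [586.5, -85.0, 266.8]
tcp_rot: [3.14, -0.001, 2.956]
contact_force: [3.0, 4.3, -4.0]
grip_width: 30.5
```

carry_out([
  [[0,0,0.3,0],[0,0,0.7,0],[0,0,0.7,0],[0,0,0.7,0]],
])

```text
time: 16.3
tool_pos: [586.5, -85.0, 266.1]
tcp_rot: [3.14, -0.001, 2.956]
contact_force: [3.4, 4.7, -4.4]
grip_width: 30.1
```

carry_out([
  [[0,0,0.3,0],[0,0,0.5,0],[0,0,0.5,0],[0,0,0.5,0]],
])

```text
time: 16.7
tool_pos: [586.5, -85.0, 266.1]
tcp_rot: [3.141, -0.0, 2.956]
contact_force: [2.3, 4.3, -2.5]
grip_width: 30.0
```

carry_out([
  [[0,0,0.2,0],[0,0,0.4,0],[0,0,0.4,0],[0,0,0.4,0]],
])

```text
time: 17.1
tool_pos: [586.5, -85.0, 266.0]
tcp_rot: [3.141, 0.0, 2.956]
contact_force: [0.9, 4.4, 0.3]
grip_width: 30.1
```

The notch now carries the weight: Fz is about 0 and z has stopped at 266. I'll let go and rise clear.

carry_out([
  [[0,0,0,0],[0,0,0,0],[0,0,0,0],[0,0,0,0],[0,0,0,0],[0,0,0,0],[0,0,0,0]],
], fingers=70)

```text
time: 17.8
tool_pos: [586.4, -85.6, 265.9]
tcp_rot: [3.142, 0.0, 2.956]
contact_force: [0.4, -0.6, -0.5]
grip_width: 69.8
```

carry_out([
  [[0,0,-5,0],[0,0,-15,0],[0,0,-28,0],[0,0,-42,0],[0,0,-56,0],[0,0,-66,0],[0,0,-72,0],[0,0,-75,0],[0,0,-75,0]],
])

```text
time: 18.7
tool_pos: [586.4, -85.5, 341.1]
tcp_rot: [3.142, 0.0, 2.956]
contact_force: [1.0, -0.4, -0.1]
grip_width: 69.9
```

carry_out([
  [[4,8,0,0],[12,24,0,0],[22,44,0,0],[34,66,0,0],[46,90,0,0],[57,112,0,0],[66,130,0,0],[72,142,0,0],[75,148,0,0],[75,148,0,0],[75,148,0,0]],
], fingers=0)

```text
time: 19.8
tool_pos: [540.1, 73.4, 340.9]
tcp_rot: [-3.141, 0.0, 2.956]
contact_force: [-0.4, 0.0, -0.3]
grip_width: 0.6
```

Run:
```python
from h import *
a,P,d=get("side","s2");b,_,_=get("top","t2")
f=lambda i,x,y:cv2.resize(i[y:y+75,x:x+50],None,fx=8,fy=8,interpolation=cv2.INTER_CUBIC)
cv2.imwrite("pics/c2.png",np.hstack([f(a,260,160),f(b,255,140)]))
hsv=cv2.cvtColor(a,cv2.COLOR_BGR2HSV);y=cv2.inRange(hsv,(20,120,80),(35,255,255))[160:215,270:300]
q=np.argwhere(y)[:,::-1]+[270,160];print("yellow",q.min(0),q.max(0))
ms=bot.camera_model("side");C=np.array(ms["camera_from_world"]);K=np.array(ms["K"])
for z in(140,180,196,236):
    c=(C@[567,-95,z,1])[:3];print(z,(K@c/c[2])[:2].round(1))
o=bot.get_obs();print(o["time"],o["tool_pos"],o["contact_force"])
```

```text
yellow [278 174] [295 189]
140 [280.3 206.2]
180 [280.4 194.2]
196 [280.4 189.3]
236 [280.5 176.8]
19.9 [540.18287028  73.07275167 340.79552142] [-0.6712136   0.15264569 -0.25009607]
```

View pics/c2.png

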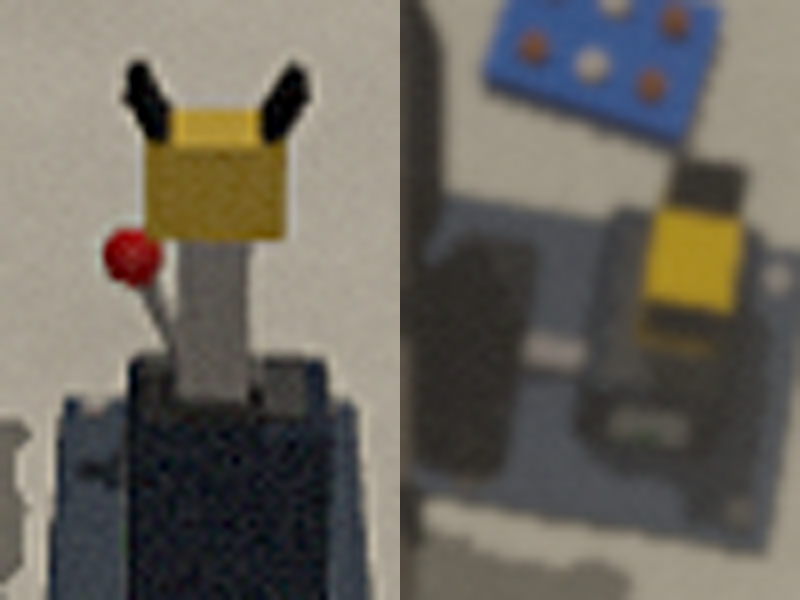

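The head rests raised by about 56 mm: its underside is at row 189, which is z≈196 (160+56 expected). The knob, at crop (132,257), still leans towards the robot. I'll descend behind the knob.

carry_out([
  [[0,0,8,0],[0,0,24,0],[0,0,46,0],[0,0,70,0],[0,0,95,0],[0,0,120,0],[0,0,145,0],[0,0,165,0],[0,0,176,0],[0,0,181,0],[0,0,181,0]],
])

```text
time: 21.0
tool_pos: [540.0, 73.6, 159.6]
tcp_rot: [-3.142, -0.0, 2.956]
contact_force: [0.5, 0.5, -0.6]
grip_width: 0.8
```

carry_out([
  [[-3,0,0,0],[-8,0,0,0],[-14,0,0,0],[-20,0,0,0],[-25,0,0,0],[-30,0,0,0],[-35,0,0,0],[-40,0,0,0],[-45,0,0,0],[-50,0,0,0],[-55,0,0,0],[-60,0,0,0],[-65,0,0,0],[-70,0,0,0],[-75,0,0,0],[-79,0,0,0],[-82,0,0,0],[-83,0,0,0],[-83,0,0,0]],
])

```text
time: 22.9
tool_pos: [621.7, 58.4, 159.9]
tcp_rot: [3.141, 0.0, 2.956]
contact_force: [-0.6, 0.0, -1.1]
grip_width: 0.2
```

carry_out([
  [[-1,0,0,0],[-2,0,0,0],[-3,0,0,0],[-4,0,0,0],[-5,0,0,0],[-5,0,0,0]],
])

```text
time: 23.5
tool_pos: [626.6, 57.6, 159.9]
tcp_rot: [3.141, 0.0, 2.956]
contact_force: [-0.8, 0.4, -0.8]
grip_width: 0.9
```

carry_out([
  [[-0.5,0,0,0],[-1,0,0,0],[-1.5,0,0,0],[-1.5,0,0,0],[-1.5,0,0,0]],
])

```text
time: 24.0
tool_pos: [628.0, 57.3, 160.0]
tcp_rot: [3.142, 0.0, 2.956]
contact_force: [-1.1, -0.2, -1.0]
grip_width: 0.4
```

carry_out([
  [[-0.5,0,0,0],[-1,0,0,0],[-1.5,0,0,0],[-1.5,0,0,0],[-1.5,0,0,0]],
])

```text
time: 24.5
tool_pos: [628.7, 57.2, 159.8]
tcp_rot: [-3.142, -0.002, 2.956]
contact_force: [-5.0, -0.2, 1.1]
grip_width: 0.5
```

carry_out([
  [[-0.5,0,0,0],[-1,0,0,0],[-1,0,0,0],[-1,0,0,0]],
])

```text
time: 24.9
tool_pos: [628.9, 57.2, 159.7]
tcp_rot: [-3.141, -0.004, 2.956]
contact_force: [-7.8, 0.3, 2.4]
grip_width: 0.5
```

The stop is felt: the fingers halted at stand x≈15 with an 8 N reaction, which puts the knob at about +38. I'll back off, rise and check.

carry_out([
  [[4,0,0,0],[14,0,0,0],[28,0,0,0],[40,0,0,0],[45,0,0,0],[45,0,0,0]],
])

```text
time: 25.5
tool_pos: [586.3, 65.2, 160.3]
tcp_rot: [3.141, 0.001, 2.956]
contact_force: [0.0, 1.0, -0.2]
grip_width: 0.5
```

carry_out([
  [[0,0,-8,0],[0,0,-26,0],[20,0,-50,0],[45,20,-80,0],[70,50,-110,0],[90,85,-140,0],[110,120,-160,0],[125,150,-170,0],[130,165,-170,0],[130,165,-170,0]],
])

```text
time: 26.5
tool_pos: [488.8, 252.8, 330.1]
tcp_rot: [3.141, 0.001, 2.959]
contact_force: [0.4, -1.5, -0.2]
grip_width: 0.5
```

Run:
```python
from h import *
a,_,_=get("side","s3");b,_,_=get("top","t3")
f=lambda i,x,y:cv2.resize(i[y:y+75,x:x+50],None,fx=8,fy=8,interpolation=cv2.INTER_CUBIC)
cv2.imwrite("pics/c3.png",np.hstack([f(a,260,160),f(b,225,140)]))
m=bot.camera_model("top");K=np.array(m["K"]);T=np.linalg.inv(m["camera_from_world"])
hsv=cv2.cvtColor(b,cv2.COLOR_BGR2HSV)
r=((hsv[...,0]<10)|(hsv[...,0]>170))&(hsv[...,1]>110)&(hsv[...,2]>40);r[:155]=0;r[200:]=0;r[:,:230]=0;r[:,265:]=0
q=np.argwhere(r)[:,::-1].mean(0);v=T[:3,:3]@np.linalg.inv(K)@[*q,1];c=T[:3,3];w=(c+v*(104-c[2])/v[2])[:2]
ya=np.radians(-10.65);R=np.array([[np.cos(ya),-np.sin(ya)],[np.sin(ya),np.cos(ya)]])
print("knob stand xy",q,R.T@(w-[586.3,-85.5]))
hs=cv2.cvtColor(a,cv2.COLOR_BGR2HSV);y=np.argwhere(cv2.inRange(hs,(20,120,80),(35,255,255))[160:215,270:300])[:,::-1]+[270,160];print("yellow",y.min(0),y.max(0))
for n,i in(("side",a),("top",b)):
    df=cv2.absdiff(i,cv2.imread(f"pics/{n}0.png")).max(2)>45
    k,l,s,ce=cv2.connectedComponentsWithStats(df.astype(np.uint8));print(n,[tuple(map(int,t)) for t in s[1:] if t[4]>25])
o=bot.get_obs();print(o["time"],o["tool_pos"],o["contact_force"])
```

```text
knob stand xy [245.87179487 162.12820513] [ 38.66717289 140.57836201]
yellow [278 174] [295 189]
side [(8, 0, 29, 27, 498), (37, 0, 59, 53, 1059), (100, 0, 158, 85, 3683), (66, 25, 38, 109, 2393), (17, 27, 15, 5, 30), (148, 27, 16, 10, 44), (17, 31, 34, 65, 1447), (138, 38, 10, 11, 26), (146, 51, 19, 9, 66), (151, 77, 16, 3, 32), (145, 81, 26, 20, 325), (17, 83, 32, 22, 152), (30, 87, 20, 20, 159), (226, 89, 26, 29, 488), (174, 92, 7, 11, 35), (166, 103, 8, 18, 79), (142, 106, 20, 10, 157), (16, 110, 34, 33, 515), (63, 134, 32, 19, 162), (15, 136, 35, 17, 139), (101, 165, 77, 46, 1165), (273, 167, 29, 41, 683), (29, 169, 29, 29, 443), (92, 171, 11, 10, 29), (72, 174, 17, 24, 151), (60, 178, 12, 18, 41), (115, 191, 130, 55, 1908), (61, 193, 32, 19, 179), (11, 214, 53, 46, 1272), (108, 246, 10, 10, 28), (64, 266, 24, 8, 108)]
top [(95, 154, 140, 230, 8100), (243, 159, 7, 6, 26), (289, 160, 9, 6, 43), (287, 166, 11, 12, 68), (285, 177, 10, 5, 36), (94, 192, 9, 11, 39), (106, 215, 27, 60, 529), (123, 271, 23, 38, 330), (0, 293, 139, 91, 8173), (247, 332, 20, 6, 54)]
26.6 [489.13272976 250.66317083 329.25321355] [-0.46221333 -0.22326964 -0.66953969]
```

View pics/c3.png

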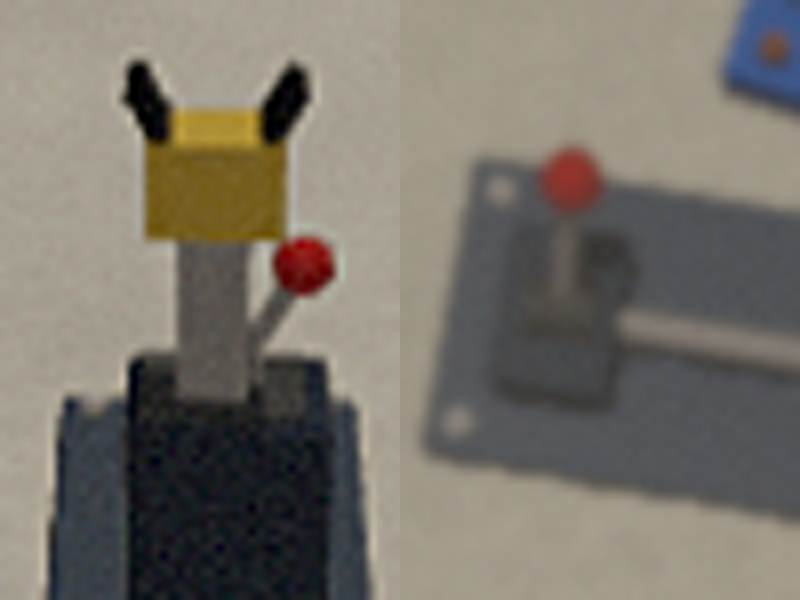

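The lever is fully over, with the knob at stand (+38.7, 140.6), seen at crop (303,266) in the side view and (570,180) in the top view. The column hasn't moved since release. I'm handing in.

```bash
python3 -c "
from plant import bot
print(bot.close_job())"
```

```text
the job is handed in; nothing more can be done
None
```

The column is resting on its fourth notch, the lock lever is fully over, and the job is handed in at about 27 s of the 67 s allowed.

- **Column:** I felt four clicks, at tool heights of about 230, 242, 254 and 266 mm. At each one the pull fell from about 15–16 N to the column's weight of about 4.5 N. I went about 2–3 mm past the fourth, then lowered it in steps of 0.4 to 1.5 mm until the wrist force read about 0 at 266 mm, and let go. The pictures after letting go show the head about 56 mm up and not moving.
- **Lever:** I pushed it over until it met its stop, with a reaction of about 8 N. The last picture puts the knob at stand x = +38.7 mm, where +38 mm is fully over.
- **Last state:** the arm is well clear and touching nothing. Comparing pictures from before and after, the changes near the stand are only the column and the lever. Other changes lie in areas where the arm and its shadow appear; these include the screwdriver and amber bottle, but the arm never went near those at their height.
- **Discrepancy:** the peak pull was about 11–12 N above the weight, slightly more than the stated 8–10 N. I put that down to friction from a small sideways load, but didn't check it. The 12 mm click spacing shows no sign of the grip slipping.

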